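# Prop up the goldsmith's sloping board and lay the ring mandrel on its ledge

### The job

Set up the folding sloping board for marking-out: first take the ring mandrel off it and lay it on the cork pad, then lift the board by its bow handle right over past upright until it stands back by itself. Swing the folded prop inside up and over past upright until it leans on its stop alone, then take the board again and lower it gently onto the prop. Last, pick the mandrel up again and lay it across the slope so that it rests along the ledge, about midway, wooden handle towards the robot; leave everything else where it is.

Things in the scene. Friction and masses are not known exactly. Their poses are not given: they have to be found in the camera images.
- base: Fixed wooden base frame of the sloping board, 220 (x) by 214 (y) by 46 mm high, open inside. Origin at bench height in its middle; y points from the hinge edge to the bow-handle edge, x runs along the hinge away from the robot, z up. Hinge rail at y = -109 to -91 mm, rear rail at y = 69 to 104 mm, side rails beyond |x| = 92 mm.
- hinge (a point): Middle of the board's hinge line on the base: base y = -100 mm, 50 mm above the bench; the hinge runs along the base's x.
- board (a joint): Angle of the plywood board (220 x 221 x 12 mm, 0.45 kg, underside in the hinge plane): 0 closed, level on the base; grows as the handle edge is lifted; upright 1.57; hinge stop 1.85, where it stands back by its own weight. On either side of upright it falls by its weight, so it must be carried. Resting on the raised prop it reads about 0.43.
- handle (a point): Middle of the steel bow handle's round bar (12 mm thick, along x, 88 mm free between its brackets), 40 mm beyond the board's free edge, 255 mm from the hinge line and 6 mm above the board's underside plane: 56 mm above the bench when closed. The bar turns between finger pads, so the gripper may keep pointing down. x along the hinge, y from hinge to handle, z out of the board's top.
- ledge (a point): On the board, turning with it: the middle of the foot of the ledge, where the ledge's upslope face meets the board's top surface, 12 mm from the hinge line. The ledge is a wooden strip 11 mm high and 200 mm long at the hinge edge. A round thing let go on the slope rolls down against it. Axes: x along the ledge (away from the robot), y up the slope towards the handle, z out of the board's top face.
- prop_pivot (a point): Pivot of the prop on the base: 160 mm from the hinge line (base y = +60 mm), 36 mm above the bench, axis along the base's x.
- prop (a joint): Angle of the prop under the board, a U-shaped steel bail (0.2 kg, arms 95 mm long, 110 mm apart): 0 folded level, crossbar towards the hinge; grows as the crossbar is lifted and swung over towards the handle side; upright 1.57; at 1.85 its arms lean on the rear rail and it stays by its own weight. Nearly frictionless: short of upright it falls back.
- prop_bar (a point): Middle of the prop's crossbar, a 14 mm thick round rubber-sleeved bar along x, 95 mm from the pivot, 95 mm free between the arms; folded, it is 65 mm from the hinge line and 36 mm above the bench. Can be pinched from above (fingers closing along the base's y) once the board stands open; it turns between finger pads.
- mandrel_grip (a point): Ring mandrel: point on its axis near its centre of mass, 105 mm from the butt. Round tapered steel stick (23 to 14 mm thick, 19 mm here) with a turned dark-wood handle 52 mm long, 28 mm thick; 185 mm in all, 0.32 kg. x points from handle to tip (axis within 3 degrees); it may roll about x. Starts on the closed board, this point 11 mm above its top.
- mandrel_butt (a point): On the mandrel's axis 5 mm from the butt of its wooden handle.
- pad: Fixed cork pad lying flat and clear on the bench beside the board's hinge edge, 230 mm (x) by 130 mm (y) by 4 mm thick; origin at its middle on the bench. The mandrel is set down here, along the pad's x.
- mallet: Bystander: rawhide mallet lying down, head 46 x 85 mm, handle 190 mm along -x. Origin under the head.
- bench_block: Bystander: steel bench block on a rubber foot, 80 x 80 x 44 mm. Origin under its middle.
- swage_block: Bystander: grooved steel swage block, 75 x 60 x 38 mm. Origin under its middle.
- pot: Bystander: small dark red glazed pot, 76 mm wide and 75 mm high. Origin under its middle.
- abrasive_roll: Bystander: roll of abrasive band lying flat, 100 mm across, 35 mm high. Origin under its middle.
- bench_brush: Bystander: bench brush lying near the board, 190 mm long, 42 mm wide, 20 mm high. Origin under its middle.
- setting_hammer: Bystander: small hammer lying down, 200 mm long, head 90 mm wide. Origin under its middle.
- ring_tray: Bystander: white ceramic tray with rings, 120 x 85 x 18 mm. Origin under its middle.
Things that resemble listed ones, but are neither listed nor needed, are in the scene too. Leave any green or pink look-alike of the part that bears mandrel_grip alone.

How it is judged:
By the outcome, as a careful person would: the job done as asked, in the order asked, and still so for the second after the job is handed in, with the robot touching nothing.
It also fails if it takes over 72 s, if anything falls off the work surface, if the arm or the gripper's body presses on something with over 40 N, if the wrist force passes 120 N, or if a joint passes its speed limit or range.

### The arm

A 6-joint arm with a two-finger parallel gripper is mounted at the origin on the work surface. World frame = base frame: x ahead of the robot, y to its left, z up, the work surface at z = 0. Lengths are in m, angles in rad, forces in N, time in s.
With the tool pointing down it reaches from about 0.425 to 0.95 m from the base axis. Payload 3.5 kg.
Tool frame: the origin (TCP) lies on the centre line of the jaws, within the pads' length; the fingertips stand 17 mm ahead of it and the grasp point (between the pads) lies 2 mm behind it; z points along the fingers, y is the line along which they close (so a half turn about z gives the same grasp; the last joint's range is limited). The gripper opens to 85 mm and grips with 20 to 120 N. Pads are 22 mm wide; open, the fingers measure 114 mm over their backs; the gripper's body (76 mm by 85 mm) begins 54 mm behind the grasp point. The pads swing forward as they close: fully open they stand 13 mm farther back than shut.
Start: joints at [1.095, 0.286, 1.577, -0, 1.279, -0.15], TCP at [0.216, 0.639, 0.248] pointing down, gripper open.
Joint ranges: [-2.77, 2.77], [-0.9, 2.22], [0.21, 2.48], [-1.53, 4.67], [0.24, 2.81], [-2.84, 2.84]. Speed limits (rad/s): [2.79, 2.79, 3.14, 3.14, 3.14, 3.14].

### API

Orientations are given as a unit quaternion [x, y, z, w].
In Python, from plant import ctrl gives the robot as it stands. The module is installed in compiled form; this text tells all that it offers.
- The arm moves only by the tool drive_tool, never from a script. Its argument "moves" is a list of rows, each a list of 3 entries, a list of its own where there are three numbers: the turn, a rotation vector about the tool's x, y, z in rad, then the shift along the tool's x, y, z in m, then the finger opening in m, from 0 to 0.0854. A call has 1 to 5 rows; each row shifts and turns the commanded pose from where the row before left it, along the tool's axes as they then stand; what a row does not reach is not made up. A row lasts 1/8 s, in which the tool goes at most 62.5 mm and 10.7 degrees, less where a joint would pass 70% of its speed; a pose out of reach is approached as far as the arm can. A call with a gripper value outside its range is refused whole. The fingers move at their own pace and stop on an object; "grip_force" is the grip in N (left out, the last holds). Time passes only in rows, so rows that do not move let the fingers close. It gives the time, the measured TCP pose, the force, the opening and the grip force at its end, in the units of the state.
- ctrl.get_state(): the state, without advancing time (a new reading comes with each control period).
- ctrl.read_camera(name): name is "scene" or "top"; returns a dict with "image" (480x640x3 uint8, red, green, blue), "fx", "fy", "cx", "cy" (pixels), "dist" ([k1, k2, p1, p2, k3] as OpenCV has them; the pictures are not rectified), "R" (3x3) and "t" (3): a world point X has camera coordinates R X + t. Camera axes: x right, y down, z forward; pixel columns grow to the right and rows downward; lengths in m; the calibration is good to about 2 mm. A picture is of the moment at which its call begins. There is no depth.
- ctrl.sign_off(): hands the job in; it is judged then, once.
The state is a dict: "time": time; "qpos": joint angles; "dq": joint speeds; "joint_efforts": joint torques, N m; "eef_pos": TCP position; "tcp_rot": TCP orientation; "contact_force": force on the tool from outside, world axes, zero at the start; "wrist_torque": the same for the moment, N m; "opening": opening from 0.0 (shut) to 1.0 (fully open); "finger_force": force on a finger pad.
Only numpy, scipy, OpenCV 4.12 (cv2) and the standard library are available. Lean on these libraries where they do the work, as an engineer would, in place of code of your own. Each camera call takes 0.05 s, during which the arm holds its last target. There are 200 camera calls.

## Working session

There is one attempt and no reset: what is moved stays moved. The work goes in short steps, Python scripts to look and compute and a tool call to move; the robot and the scene stay as the last step left them, time stands still between calls to the robot, and variables do not carry over. Pictures are saved under pics/ and viewed, at most 10 in all, crops included, and the job is handed in when it is done.

Besides the shell and the picture viewer there is one more tool, called after "Emit:" as name(argument=value, ...) on one line, values as JSON. drive_tool: Moves the arm, as the interface text tells. Its arguments: {"type":"object","properties":{"moves":{"type":"array","items":{"type":"array"}},"grip_force":{"type":"number"}},"required":["moves"]}

```bash
mkdir -p pics
cat > h.py <<'E'
import numpy as np,cv2
from plant import ctrl
from scipy.spatial.transform import Rotation as Ro
def cam(n,f=None):
    c=ctrl.read_camera(n)
    if f: cv2.imwrite('pics/'+f,c['image'][:,:,::-1])
    c['K']=np.array([[c['fx'],0,c['cx']],[0,c['fy'],c['cy']],[0,0,1.]]);return c
def ray(c,uv):
    p=cv2.undistortPoints(np.array([[uv]],float),c['K'],np.array(c['dist'],float))[0,0]
    R=np.array(c['R']);return -R.T@np.array(c['t']),R.T@np.array([p[0],p[1],1])
def onz(c,uv,z):
    o,d=ray(c,uv);return o+d*(z-o[2])/d[2]
def proj(c,X):
    r=cv2.Rodrigues(np.array(c['R'],float))[0]
    return cv2.projectPoints(np.array(X,float).reshape(-1,3),r,np.array(c['t'],float),c['K'],np.array(c['dist'],float))[0][:,0]
E
python3 - <<'E'
from h import *
for n in('scene','top'):
    c=cam(n,n+'0.png');print(n,-np.array(c['R']).T@c['t'],c['fx'])
s=ctrl.get_state();print(s)
E
```

```text
scene [ 1.46652879 -0.28337421  0.83064671] 480.8400505837744
top [ 0.39892208 -0.01445701  1.34301336] 468.98053374873354
{'time': 0.1, 'qpos': array([ 1.09502742e+00,  2.87149729e-01,  1.57799350e+00,  3.49509021e-05,
        1.27861120e+00, -1.49999700e-01]), 'dq': array([ 0.00182366, -0.00189669, -0.00378964,  0.00107069, -0.00314598,
       -0.00059974]), 'joint_efforts': array([ 1.40322489e-03, -4.07295156e+01, -2.93699312e+01, -1.65627403e-04,
        3.43702668e-03, -5.66512469e-06]), 'eef_pos': array([0.21573817, 0.63902208, 0.24705711]), 'tcp_rot': array([ 1.62170191e-01,  9.86762211e-01, -1.02325738e-03, -3.48617723e-04]), 'contact_force': array([-0.35166132, -0.237006  , -0.33514797]), 'wrist_torque': array([-0.00982747,  0.01407475,  0.03074366]), 'finger_force': 0.0, 'opening': 1.0042772866704026}
```

View pics/top0.png

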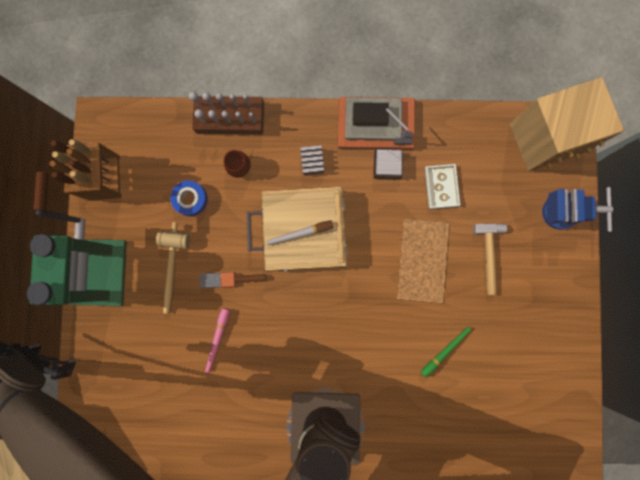

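View pics/scene0.png

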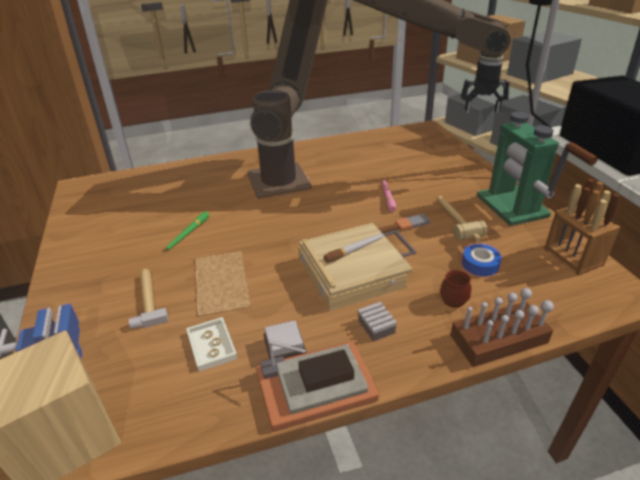

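Top view: image up is +x and left is +y. The board is at (304,230) with its handle to the left at (253,231). The mandrel runs from its handle at (325,227) to its tip at (270,242), and the pad is at (423,261). I'll take an enlarged crop for pixel precision.

Run:
```python
from h import *
a=cv2.imread('pics/top0.png')[170:310,240:460]
cv2.imwrite('pics/crop0.png',cv2.resize(a,None,fx=3.6,fy=3.6,interpolation=cv2.INTER_CUBIC))
```

```text
(no output)
```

View pics/crop0.png

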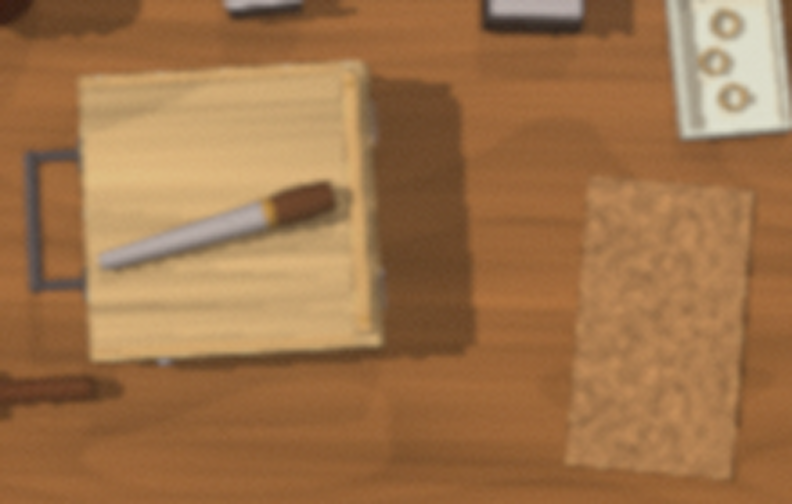

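Run:
```python
from h import *
c=cam('top')
def P(u,v,z): return onz(c,((u+.5)/3.6-.5+240,(v+.5)/3.6-.5+170),z)
n=np.linalg.norm
b=[P(*p,.062) for p in((80,77),(365,62),(382,345),(92,360))]
print('board',b,[n(b[i]-b[i-1]) for i in range(4)],np.mean(b,0))
yb=(b[0]+b[3]-b[1]-b[2]);yaw=np.arctan2(-yb[0],yb[1]);
xb=(b[0]+b[1]-b[2]-b[3]);print('yaw',yaw,np.arctan2(xb[1],xb[0]))
h0,h1=P(31,153,.056),P(38,290,.056);print('handle',(h0+h1)/2,n(h0-h1))
m0,m1=P(332,190,.073),P(100,263,.073);d=m1-m0
print('mand',m0,m1,n(d),np.arctan2(d[1],d[0]),'grip',m0+d/n(d)*.105)
p=[P(*q,.004) for q in((592,178),(752,191),(732,478),(567,464))]
px=p[0]+p[1]-p[2]-p[3]
print('pad',np.mean(p,0),[n(p[i]-p[i-1]) for i in range(4)],np.arctan2(px[1],px[0]))
hh=(h0+h1)/2;mb=np.mean(b,0);u=hh-mb;print('hinge from handle',hh-.255*u/n(u),np.arctan2(-u[0],u[1]), 'handle dist',n(u))
print(Ro.from_quat(ctrl.get_state()['tcp_rot']).as_matrix())
```

```text
board [array([0.65454541, 0.18810585, 0.062     ]), array([ 0.66963511, -0.0314598 ,  0.062     ]), array([ 0.45230345, -0.04808519,  0.062     ]), array([0.43655319, 0.17216224, 0.062     ])] [np.float64(0.21857448325531345), np.float64(0.22008355783668415), np.float64(0.21796663051253962), np.float64(0.22080987902262691)] [0.55325929 0.07018078 0.062     ]
yaw 0.07000602396606284 0.07467643126882222
handle [0.54261975 0.22075195 0.056     ] 0.10643191424179908
mand [ 0.56855259 -0.00800941  0.073     ] [0.50979262 0.16668284 0.073     ] 0.18430983814677077 1.8952709145834747 grip [0.53507745 0.09151152 0.073     ]
pad [ 0.47335072 -0.26982288  0.004     ] [np.float64(0.2279060802492616), np.float64(0.12743341672180766), np.float64(0.22796103026467474), np.float64(0.12975341333240817)] -0.07421594973856074
hinge from handle [ 0.56057936 -0.03341311  0.06612804] 0.07054392840060558 handle dist 0.15106580204119482
[[-9.47388573e-01  3.20084484e-01 -9.02341624e-04]
 [ 3.20085586e-01  9.47387212e-01 -1.63993701e-03]
 [ 3.29948525e-04 -1.84248413e-03 -9.99998248e-01]]
```

```bash
cat >> h.py <<'E'
HG=np.array([.5607,-.0340]);YW=.072
XB=np.array([np.cos(YW),np.sin(YW)]);YB=np.array([-XB[1],XB[0]])
def W(x,y,z): return np.r_[HG+x*XB+y*YB,z]     # frame: hinge middle, bench height
def bd(th,y,z,x=0): return W(x,y*np.cos(th)-z*np.sin(th),.05+y*np.sin(th)+z*np.cos(th))
def prop(a): return W(0,.16-.095*np.cos(a),.036+.095*np.sin(a))
def RT(yaw,tilt=0): return Ro.from_euler('z',yaw)*Ro.from_euler('x',np.pi)*Ro.from_euler('x',tilt)
def plan(wps,start=None):
    "wps: (pos,yaw,tilt,nrows,opening)"
    s=ctrl.get_state()
    p,R=(s['eef_pos'],Ro.from_quat(s['tcp_rot'])) if start is None else start
    out=[]
    for g,yaw,tilt,n,op in wps:
        p1,G=np.array(g),RT(yaw,tilt)
        for k in range(n):
            w=(R.inv()*G).as_rotvec()/(n-k);d=R.inv().apply((p1-p)/(n-k))
            w,d=w.round(3),d.round(4)
            p=p+R.apply(d);R=R*Ro.from_rotvec(w)
            out.append([(w+0).tolist(),(d+0).tolist(),op])
    for i in range(0,len(out),5): print(str(out[i:i+5]).replace(' ','').replace('-0.0,','0.0,'))
    print(len(out),'max',max(np.linalg.norm(o[1]) for o in out),max(np.linalg.norm(o[0]) for o in out))
E
python3 - <<'E'
from h import *
plan([((.535,.0915,.17),1.895,0,12,.06),((.535,.0915,.082),1.895,0,3,.06)])
E
```

```text
[[[0.0,0.0,0.077],[-0.0398,-0.0347,0.0065],0.06],[[0.0,0.0,0.077],[-0.0424,-0.0315,0.0065],0.06],[[0.0,0.0,0.077],[-0.0447,-0.0282,0.0065],0.06],[[0.0,0.0,0.077],[-0.0467,-0.0247,0.0065],0.06],[[0.0,0.0,0.077],[-0.0484,-0.021,0.0065],0.06]]
[[[0.0,0.0,0.077],[-0.0499,-0.0172,0.0065],0.06],[[0.0,0.0,0.076],[-0.0511,-0.0133,0.0065],0.06],[[0.0,0.0,0.077],[-0.052,-0.0094,0.0065],0.06],[[0.0,0.0,0.076],[-0.0525,-0.0054,0.0065],0.06],[[-0.001,0.0,0.077],[-0.0528,-0.0014,0.0064],0.06]]
[[[0.0,0.001,0.076],[-0.0528,0.0027,0.0065],0.06],[[-0.001,0.0,0.077],[-0.0524,0.0067,0.0064],0.06],[[0.0,0.0,0.0],[0.0,0.0,0.0293],0.06],[[0.0,0.0,0.0],[0.0,0.0,0.0293],0.06],[[0.0,0.0,0.0],[0.0,-0.0001,0.0294],0.06]]
15 max 0.053267062993936506 0.07700649323271382
```

Emit:
drive_tool(moves=[[[0,0,0.077],[-0.04,-0.035,0.0065],0.06],[[0,0,0.077],[-0.042,-0.0315,0.0065],0.06],[[0,0,0.077],[-0.045,-0.028,0.0065],0.06],[[0,0,0.077],[-0.047,-0.025,0.0065],0.06],[[0,0,0.077],[-0.048,-0.021,0.0065],0.06]], grip_force=60)

```text
time: 0.78
eef_pos: [0.3494, 0.4094, 0.2154]
tcp_rot: [0.349, 0.937, -0.0, -0.0]
contact_force: [1.0, -0.4, 0.1]
opening: 0.703
finger_force: 0.0
```

Emit:
drive_tool(moves=[[[0,0,0.077],[-0.05,-0.017,0.0065],0.06],[[0,0,0.077],[-0.051,-0.013,0.0065],0.06],[[0,0,0.077],[-0.052,-0.0095,0.0065],0.06],[[0,0,0.077],[-0.0525,-0.0055,0.0065],0.06],[[0,0,0.077],[-0.053,-0.0015,0.0065],0.06]])

```text
time: 1.4
eef_pos: [0.4824, 0.1813, 0.183]
tcp_rot: [0.522, 0.853, 0.0, -0.0]
contact_force: [-0.2, 0.3, 0.2]
opening: 0.704
finger_force: 0.0
```

Emit:
drive_tool(moves=[[[0,0,0.077],[-0.053,0.003,0.0065],0.06],[[0,0,0.077],[-0.052,0.0065,0.0065],0.06],[[0,0,0],[0,0,0],0.06]])

```text
time: 1.78
eef_pos: [0.5359, 0.0889, 0.1696]
tcp_rot: [0.587, 0.81, -0.0, -0.0]
contact_force: [-0.4, 0.1, -0.0]
opening: 0.701
finger_force: 0.0
```

Run:
```python
from h import *
s=ctrl.get_state();print(s['time'],s['eef_pos'],s['qpos'],s['opening'])
plan([((.535,.0915,.082),1.895,0,3,.05)])
```

```text
1.775 [0.53593224 0.08890787 0.16962396] [-2.22566599e-02  7.74706704e-02  1.96812906e+00 -4.21240030e-04
  1.09693264e+00 -3.38173315e-01] 0.7009083249998387
[[[0.0,0.0,-0.003],[0.0009,0.0,0.0292],0.05],[[-0.001,0.0,-0.003],[0.0009,0.0,0.0292],0.05],[[0.0,0.0,-0.002],[0.001,0.0,0.0292],0.05]]
3 max 0.029217118269945788 0.0031622776601683794
```

Emit:
drive_tool(moves=[[[0,0,-0.003],[0.001,0,0.029],0.05],[[0,0,-0.003],[0.001,0,0.029],0.05],[[0,0,-0.002],[0.001,0,0.029],0.05],[[0,0,0],[0,0,0],0.01],[[0,0,0],[0,0,0],0.005]])

```text
time: 2.4
eef_pos: [0.5343, 0.0952, 0.0842]
tcp_rot: [0.581, 0.814, 0.0, 0.0]
contact_force: [1.0, -0.3, -2.5]
opening: 0.195
finger_force: 58.3
```

Emit:
drive_tool(moves=[[[0,0,0],[0,0,0],0.005],[[0,0,0],[0,0,0],0.005]])

```text
time: 2.65
eef_pos: [0.5343, 0.0947, 0.0841]
tcp_rot: [0.582, 0.813, 0.0, 0.0]
contact_force: [-0.1, 1.5, -1.6]
opening: 0.199
finger_force: 58.7
```

Emit:
drive_tool(moves=[[[0,0,0],[0,0,-0.02],0.005],[[0,0,0],[0,0,-0.04],0.005],[[0,0,0],[0,0,-0.02],0.005]])

```text
time: 3.02
eef_pos: [0.5351, 0.0945, 0.1661]
tcp_rot: [0.582, 0.813, 0.001, 0.002]
contact_force: [-0.2, 0.8, -2.7]
opening: 0.199
finger_force: 58.9
```

Run:
```python
from h import *
c=cam('scene','s1.png')
s=ctrl.get_state();print(s['time'],s['eef_pos'],s['opening'])
a=cv2.imread('pics/s1.png')[150:350,240:440];cv2.imwrite('pics/s1c.png',cv2.resize(a,None,fx=3,fy=3,interpolation=cv2.INTER_CUBIC))
px,y=(.4733,-.2698),-.074
plan([((*px,.12),y,0,13,.005),((*px,.045),y,0,2,.005),((*px,.026),y,0,2,.005)])
```

```text
3.075 [0.53640959 0.09456009 0.16851596] 0.1994419796416008
[[[0.001,0.0,0.152],[-0.0249,-0.0137,0.0037],0.005],[[0.001,0.0,0.152],[-0.0267,-0.0097,0.0037],0.005],[[0.0,0.0,0.152],[-0.0279,-0.0056,0.0037],0.005],[[0.0,0.0,0.152],[-0.0284,-0.0013,0.0037],0.005],[[0.0,-0.001,0.152],[-0.0283,0.003,0.0037],0.005]]
[[[0.001,-0.001,0.152],[-0.0275,0.0073,0.0038],0.005],[[0.001,0.0,0.152],[-0.0261,0.0114,0.0038],0.005],[[0.0,0.0,0.152],[-0.0241,0.0152,0.0037],0.005],[[0.0,-0.001,0.152],[-0.0215,0.0186,0.0038],0.005],[[0.001,0.0,0.151],[-0.0184,0.0217,0.0038],0.005]]
[[[0.0,-0.001,0.152],[-0.0149,0.0242,0.0037],0.005],[[0.001,0.0,0.151],[-0.0111,0.0262,0.0037],0.005],[[0.0,-0.001,0.152],[-0.007,0.0276,0.0038],0.005],[[0.0,0.0,0.0],[0.0,0.0,0.0375],0.005],[[0.0,0.0,0.0],[0.0,-0.0001,0.0375],0.005]]
[[[0.0,0.0,0.0],[0.0,0.0,0.0095],0.005],[[0.0,0.0,0.0],[0.0,0.0,0.0095],0.005]]
17 max 0.0375001333330963 0.15200657880499777
```

View pics/s1c.png

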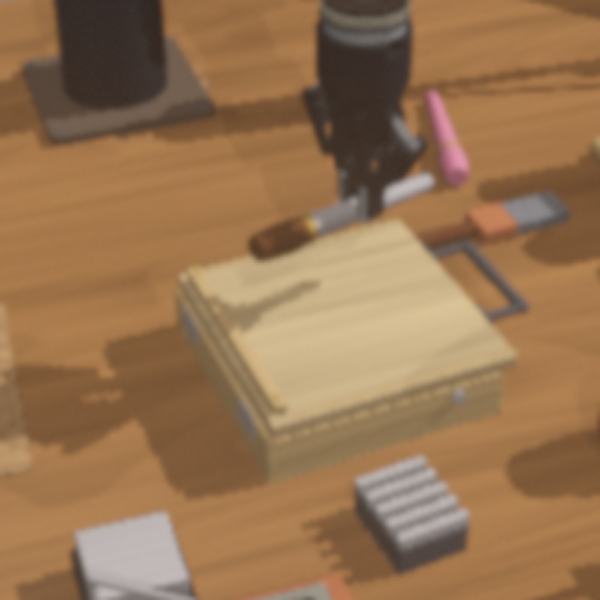

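The crop shows the mandrel lifted clear of the closed board, held at (365,200) with its handle at (280,240). Next I carry it to the pad.

Emit:
drive_tool(moves=[[[0.001,0,0.152],[-0.025,-0.014,0.0037],0.005],[[0.001,0,0.152],[-0.027,-0.01,0.0037],0.005],[[0,0,0.152],[-0.028,-0.0055,0.0037],0.005],[[0,0,0.152],[-0.0285,-0.0015,0.0037],0.005],[[0,-0.001,0.152],[-0.0285,0.003,0.0037],0.005]])

```text
time: 3.7
eef_pos: [0.5083, -0.0472, 0.1442]
tcp_rot: [0.843, 0.537, -0.002, -0.0]
contact_force: [0.8, 0.1, -2.7]
opening: 0.198
finger_force: 58.9
```

Emit:
drive_tool(moves=[[[0.001,-0.001,0.152],[-0.0275,0.0075,0.0038],0.005],[[0.001,0,0.152],[-0.026,0.0115,0.0038],0.005],[[0,0,0.152],[-0.024,0.015,0.0037],0.005],[[0,-0.001,0.152],[-0.0215,0.0185,0.0038],0.005],[[0.001,0,0.152],[-0.0185,0.0215,0.0038],0.005]])

```text
time: 4.32
eef_pos: [0.4839, -0.187, 0.1256]
tcp_rot: [0.983, 0.186, -0.003, -0.0]
contact_force: [0.1, -0.9, -2.4]
opening: 0.197
finger_force: 58.9
```

Emit:
drive_tool(moves=[[[0,-0.001,0.152],[-0.015,0.024,0.0037],0.005],[[0.001,0,0.151],[-0.011,0.026,0.0037],0.005],[[0,-0.001,0.152],[-0.007,0.0275,0.0038],0.005],[[0,0,0],[0,0,0.0375],0.005],[[0,0,0],[0,0,0.02],0.005]])

```text
time: 4.95
eef_pos: [0.4679, -0.2696, 0.0555]
tcp_rot: [0.999, -0.038, -0.005, -0.001]
contact_force: [-0.6, -0.5, -3.5]
opening: 0.196
finger_force: 58.9
```

Run:
```python
from h import *
s=ctrl.get_state();print(s['time'],s['eef_pos'],s['qpos'],s['contact_force'])
plan([((.4733,-.2698,.036),-.074,0,2,.005),((.4733,-.2698,.0265),-.074,0,2,.005)])
```

```text
4.95 [ 0.46785162 -0.26955581  0.05547118] [-0.70846261  0.24243425  2.0236989  -0.00653933  0.88441994  0.94292625] [-0.59621279 -0.49209702 -3.50554583]
[[[-0.001,0.005,-0.001],[0.0028,-0.0001,0.0097],0.005],[[0.0,0.005,-0.001],[0.0028,-0.0001,0.0097],0.005],[[0.0,0.0,0.0],[0.0,0.0,0.0048],0.005],[[0.0,0.0,0.0],[0.0,0.0,0.0047],0.005]]
4 max 0.010096534058774823 0.005196152422706632
```

Emit:
drive_tool(moves=[[[0,0.005,0],[0.006,0,0.01],0.005],[[0,0.005,0],[0.006,0,0.01],0.005],[[0,0,0],[0,0,0.005],0.005],[[0,0,0],[0,0,0.004],0.005],[[0,0,0],[0,0,0],0.005]])

```text
time: 5.58
eef_pos: [0.4811, -0.2708, 0.0287]
tcp_rot: [0.999, -0.038, 0.001, 0.0]
contact_force: [-0.8, -1.1, -1.4]
opening: 0.195
finger_force: 58.9
```

Emit:
drive_tool(moves=[[[0,0,0],[0,0,0.002],0.005],[[0,0,0],[0,0,0],0.03],[[0,0,0],[0,0,0],0.035],[[0,0,0],[0,0,-0.03],0.04],[[0,0,0],[0,0,-0.06],0.04]])

```text
time: 6.2
eef_pos: [0.4792, -0.2695, 0.1152]
tcp_rot: [0.999, -0.038, -0.001, -0.002]
contact_force: [1.4, -0.6, -0.5]
opening: 0.468
finger_force: 0.0
```

Run:
```python
from h import *
s=ctrl.get_state();print(s['time'],s['eef_pos'],s['contact_force'])
h=bd(0,.255,.006);print(h)
a=h+[0,0,.09]
plan([(a,YW,0,10,.032),(h+[0,0,.002],YW,0,3,.032)])
```

```text
6.2 [ 0.47924254 -0.26954391  0.11523267] [ 1.36534299 -0.57120045 -0.48455454]
[0.54235586 0.22033933 0.056     ]
[[[0.0,0.0,-0.015],[0.0026,-0.0493,-0.0029],0.032],[[0.0,0.0,-0.015],[0.0033,-0.0493,-0.0029],0.032],[[0.0,0.0,-0.015],[0.0041,-0.0492,-0.0029],0.032],[[0.0,0.0,-0.015],[0.0048,-0.0492,-0.003],0.032],[[-0.001,0.0,-0.015],[0.0056,-0.0491,-0.0029],0.032]]
[[[0.0,0.001,-0.014],[0.0063,-0.049,-0.003],0.032],[[-0.001,0.0,-0.015],[0.007,-0.0489,-0.003],0.032],[[0.0,0.001,-0.014],[0.0077,-0.0488,-0.0031],0.032],[[-0.001,0.0,-0.015],[0.0084,-0.0487,-0.003],0.032],[[0.0,0.001,-0.014],[0.009,-0.0485,-0.0031],0.032]]
[[[0.0,0.0,0.0],[0.0,0.0,0.0293],0.032],[[0.0,0.0,0.0],[0.0,0.0,0.0294],0.032],[[0.0,0.0,0.0],[0.0,0.0,0.0293],0.032]]
13 max 0.049524539371911376 0.015033296378372907
```

Emit:
drive_tool(moves=[[[0,0,-0.015],[0.0025,-0.0495,-0.003],0.032],[[0,0,-0.015],[0.0035,-0.0495,-0.003],0.032],[[0,0,-0.015],[0.004,-0.049,-0.003],0.032],[[0,0,-0.015],[0.005,-0.049,-0.003],0.032],[[0,0,-0.015],[0.0055,-0.049,-0.003],0.032]])

```text
time: 6.82
eef_pos: [0.5129, -0.0244, 0.1325]
tcp_rot: [1.0, 0.0, 0.002, 0.001]
contact_force: [0.1, 0.1, 0.5]
opening: 0.375
finger_force: 0.0
```

Emit:
drive_tool(moves=[[[0,0,-0.015],[0.0065,-0.049,-0.003],0.032],[[0,0,-0.015],[0.007,-0.049,-0.003],0.032],[[0,0,-0.014],[0.0075,-0.049,-0.003],0.032],[[0,0,-0.015],[0.0085,-0.0485,-0.003],0.032],[[0,0,-0.014],[0.009,-0.0485,-0.003],0.032]])

```text
time: 7.45
eef_pos: [0.5441, 0.221, 0.1473]
tcp_rot: [0.999, 0.037, 0.002, 0.0]
contact_force: [0.8, -0.4, 0.7]
opening: 0.375
finger_force: 0.0
```

Run:
```python
from h import *
s=ctrl.get_state();print(s['time'],s['eef_pos'],s['opening'])
cam('top','t2.png')
a=cv2.imread('pics/t2.png')[170:310,240:460]
cv2.imwrite('pics/t2c.png',cv2.resize(a,None,fx=3.6,fy=3.6,interpolation=cv2.INTER_CUBIC))
h=bd(0,.255,.006)
plan([(h+[0,0,.002],YW,0,3,.032)])
```

```text
7.45 [0.54413638 0.22097594 0.14728463] 0.3754066422525799
[[[-0.001,-0.002,0.001],[-0.0011,0.0019,0.03],0.032],[[-0.001,-0.002,0.002],[-0.001,0.0018,0.0301],0.032],[[-0.001,-0.002,0.001],[-0.0009,0.0018,0.03],0.032]]
3 max 0.030170349683091176 0.003
```

View pics/t2c.png

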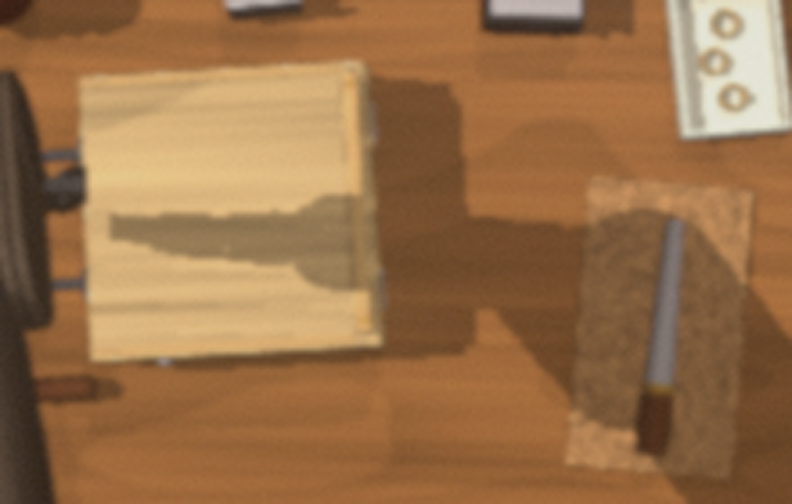

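The mandrel lies on the pad along its x, from butt (654,452) to tip (674,222). Next I grasp the bow handle.

Emit:
drive_tool(moves=[[[-0.001,-0.002,0.001],[-0.001,0.002,0.03],0.032],[[-0.001,-0.002,0.001],[-0.001,0.002,0.03],0.032],[[-0.001,-0.002,0.001],[-0.001,0.002,0.03],0.032],[[0,0,0],[0,0,0],0.0],[[0,0,0],[0,0,0],0.0]], grip_force=40)

```text
time: 8.12
eef_pos: [0.5391, 0.2209, 0.0568]
tcp_rot: [0.999, 0.032, -0.003, -0.006]
contact_force: [-5.6, 28.0, -0.4]
opening: 0.123
finger_force: 38.9
```

Emit:
drive_tool(moves=[[[0,0,0],[0,0,0],0.0],[[0,0,0],[0,0,0],0.0]])

```text
time: 8.38
eef_pos: [0.5391, 0.2209, 0.0572]
tcp_rot: [0.999, 0.033, -0.003, -0.006]
contact_force: [-4.5, 26.4, 0.3]
opening: 0.125
finger_force: 38.9
```

Run:
```python
from h import *
s=ctrl.get_state();print(s['time'],s['eef_pos'],s['opening'],s['contact_force'])
p,R=s['eef_pos'],Ro.from_quat(s['tcp_rot'])
off=p-bd(0,.255,.006);print(off)
plan([(bd(t,.255,.006)+off,YW,0,1,0) for t in np.linspace(0,1.85,21)[1:]])
```

```text
8.375 [0.53909838 0.22087012 0.05722098] 0.12492427294777879 [-4.47642965 26.43004548  0.29079396]
[-0.00325748  0.00053079  0.00122098]
[[[-0.012,0.005,-0.006],[-0.0001,0.0014,-0.0235],0],[[0.0,0.0,0.0],[0.0,0.0038,-0.0233],0],[[0.0,0.0,0.0],[0.0,0.0059,-0.0228],0],[[0.0,0.0,0.0],[0.0,0.0081,-0.0222],0],[[0.0,0.0,0.0],[0.0,0.01,-0.0214],0]]
[[[0.0,0.0,0.0],[0.0,0.012,-0.0203],0],[[0.0,0.0,0.0],[0.0,0.0138,-0.0191],0],[[0.0,0.0,0.0],[0.0,0.0155,-0.0178],0],[[0.0,0.0,0.0],[0.0,0.0171,-0.0162],0],[[0.0,0.0,0.0],[0.0,0.0185,-0.0146],0]]
[[[0.0,0.0,0.0],[0.0,0.0198,-0.0129],0],[[0.0,0.0,0.0],[0.0,0.0209,-0.0109],0],[[0.0,0.0,0.0],[0.0,0.0218,-0.009],0],[[0.0,0.0,0.0],[0.0,0.0225,-0.007],0],[[0.0,0.0,0.0],[0.0,0.0231,-0.0048],0]]
[[[0.0,0.0,0.0],[0.0,0.0234,-0.0026],0],[[0.0,0.0,0.0],[0.0,0.0236,-0.0005],0],[[0.0,0.0,0.0],[0.0,0.0235,0.0017],0],[[0.0,0.0,0.0],[0.0,0.0233,0.0038],0],[[0.0,0.0,0.0],[0.0,0.0228,0.006],0]]
20 max 0.023631546711969577 0.014317821063276354
```

Emit:
drive_tool(moves=[[[0,0,0],[0.003,-0.005,0],0.0],[[0,0,0],[0,0,0],0.0]])

```text
time: 8.62
eef_pos: [0.5392, 0.2212, 0.055]
tcp_rot: [0.999, 0.035, -0.007, -0.0]
contact_force: [-8.0, 10.8, -2.1]
opening: 0.123
finger_force: 39.3
```

Emit:
drive_tool(moves=[[[0,0,0],[-0.002,-0.003,0],0.0],[[0,0,0],[0,0.0015,-0.0235],0.0],[[0,0,0],[0,0.004,-0.0235],0.0],[[0,0,0],[0,0.006,-0.023],0.0],[[0,0,0],[0,0,0],0.0]])

```text
time: 9.25
eef_pos: [0.54, 0.2092, 0.1268]
tcp_rot: [0.999, 0.035, -0.005, 0.002]
contact_force: [-6.2, 0.7, -2.2]
opening: 0.128
finger_force: 39.2
```

Run:
```python
from h import *
s=ctrl.get_state();print(s['time'],s['eef_pos'],s['opening'],s['contact_force'])
p=s['eef_pos']-np.r_[HG,.05];y=p[:2]@YB;z=p[2];print('r',np.hypot(y,z),'th',np.arctan2(z,y)-.0235,'x',p[:2]@XB,Ro.from_quat(s['tcp_rot']).as_matrix()[:,2])
```

```text
9.25 [0.54004094 0.20915006 0.12677818] 0.127525147672157 [-6.21601695  0.66809191 -2.1900364 ]
r 0.2558005936718791 th 0.28134840435438485 x -0.003113847260526943 [-0.01076437 -0.00519288 -0.99992858]
```

```bash
cat >> h.py <<'E'
def arc(t0,t1,n,f=lambda t:bd(t,.255,.006)):
    t=np.linspace(t0,t1,n+1);q=[f(a) for a in t]
    for a,b in zip(q,q[1:]): d=b-a;print(round(-d[:2]@YB,4),round(-d[2],4))
E
python3 - <<'E'
from h import *
arc(.281,1.84,18)
E
```

```text
0.0075 -0.0208
0.0093 -0.02
0.011 -0.0192
0.0126 -0.0181
0.0141 -0.017
0.0155 -0.0157
0.0168 -0.0143
0.018 -0.0128
0.0191 -0.0112
0.0199 -0.0095
0.0207 -0.0077
0.0213 -0.0059
0.0217 -0.004
0.022 -0.0021
0.0221 -0.0002
0.022 0.0017
0.0218 0.0036
0.0214 0.0055
```

Emit:
drive_tool(moves=[[[0,0,0],[0,0.0075,-0.021],0.0],[[0,0,0],[0,0.0095,-0.02],0.0],[[0,0,0],[0,0.011,-0.019],0.0],[[0,0,0],[0,0.0125,-0.018],0.0],[[0,0,0],[0,0.014,-0.017],0.0]])

```text
time: 9.88
eef_pos: [0.544, 0.156, 0.2215]
tcp_rot: [0.999, 0.035, -0.006, 0.001]
contact_force: [-6.3, 1.8, -1.6]
opening: 0.123
finger_force: 39.0
```

Emit:
drive_tool(moves=[[[0,0,0],[0,0.0155,-0.0155],0.0],[[0,0,0],[0,0.017,-0.0145],0.0],[[0,0,0],[0,0.018,-0.013],0.0],[[0,0,0],[0,0.019,-0.011],0.0],[[0,0,0],[0,0.02,-0.0095],0.0]])

```text
time: 10.5
eef_pos: [0.5508, 0.0673, 0.287]
tcp_rot: [0.999, 0.035, -0.005, 0.0]
contact_force: [-9.4, 1.3, 1.4]
opening: 0.12
finger_force: 39.9
```

Emit:
drive_tool(moves=[[[0,0,0],[0,0.0205,-0.008],0.0],[[0,0,0],[0,0.0215,-0.006],0.0],[[0,0,0],[0,0.0215,-0.004],0.0],[[0,0,0],[0,0,0],0.0]])

```text
time: 11.0
eef_pos: [0.5563, 0.0024, 0.3056]
tcp_rot: [0.999, 0.034, -0.004, 0.002]
contact_force: [-7.3, 2.3, 2.9]
opening: 0.12
finger_force: 40.7
```

```bash
cat >> h.py <<'E'
def ang():
    s=ctrl.get_state();print(s['time'],s['eef_pos'].round(4),round(s['opening'],3),s['contact_force'].round(1))
    p=s['eef_pos']-np.r_[HG,.05];y=p[:2]@YB;z=p[2];print('r',np.hypot(y,z),'th',np.arctan2(z,y)-.0235,'x',p[:2]@XB,Ro.from_quat(s['tcp_rot']).as_matrix()[:,2])
E
python3 -c "
from h import *
ang()"
```

```text
11.0 [0.5563 0.0024 0.3056] 0.12 [-7.3  2.3  2.9]
r 0.2581710772690412 th 1.4050523769141592 x -0.0018104305281059435 [-0.00735795 -0.00347489 -0.99996689]
```

Emit:
drive_tool(moves=[[[0,0,0],[-0.001,0.022,-0.002],0.0],[[0,0,0],[0,0.022,0.0],0.0],[[0,0,0],[0,0.022,0.0025],0.0],[[0,0,0],[0,0.022,0.004],0.0],[[0,0,0],[0,0.019,0.005],0.0]])

```text
time: 11.62
eef_pos: [0.5645, -0.1055, 0.2964]
tcp_rot: [0.999, 0.035, -0.001, 0.003]
contact_force: [-2.8, -0.8, 5.2]
opening: 0.118
finger_force: 41.7
```

Emit:
drive_tool(moves=[[[0,0,0],[0,0.0,0.0],0.0],[[0,0,0],[0,0.0,0.0],0.0]])

```text
time: 11.88
eef_pos: [0.5645, -0.1057, 0.2961]
tcp_rot: [0.999, 0.034, -0.001, 0.004]
contact_force: [-3.5, -1.8, 5.6]
opening: 0.127
finger_force: 42.0
```

```bash
python3 -c "
from h import *
ang()"
```

```text
11.875 [ 0.5645 -0.1057  0.2961] 0.127 [-3.5 -1.8  5.6]
r 0.25634759466743073 th 1.8310772840190899 x -0.0013406208006743762 [-0.001954   -0.00808672 -0.99996539]
```

Emit:
drive_tool(moves=[[[0,0,0],[0,0.004,0.002],0.0],[[0,0,0],[0,0.0,0.0],0.0],[[0,0,0],[0,0,0],0.03],[[0,0,0],[0,0,0],0.03],[[0,0,0],[0,0,-0.03],0.03]])

```text
time: 12.5
eef_pos: [0.5634, -0.107, 0.3189]
tcp_rot: [0.999, 0.035, -0.005, 0.001]
contact_force: [0.4, -0.4, 1.0]
opening: 0.351
finger_force: 0.0
```

Emit:
drive_tool(moves=[[[0,0,0],[0,0,-0.05],0.04],[[0,0,0],[0,-0.05,-0.01],0.04],[[0,0,0],[0,-0.05,0.0],0.04],[[0,0,0],[0,-0.05,0],0.04],[[0,0,0],[0,0,0],0.04]])

```text
time: 13.12
eef_pos: [0.5541, 0.0454, 0.3816]
tcp_rot: [0.999, 0.037, -0.002, 0.002]
contact_force: [0.0, 0.3, -0.2]
opening: 0.471
finger_force: 0.0
```

Run:
```python
from h import *
ang()
cam('scene','s3.png')
a=cv2.imread('pics/s3.png')[110:330,220:470];cv2.imwrite('pics/s3c.png',cv2.resize(a,None,fx=2.6,fy=2.6,interpolation=cv2.INTER_CUBIC))
g=prop(0)
print(g)
plan([(g+[0,0,.18],YW,0,2,.04),(g+[0,0,.002],YW,0,5,.04)])
```

```text
13.125 [0.5541 0.0454 0.3816] 0.471 [ 0.   0.3 -0.2]
r 0.34104839842503953 th 1.3115259890712074 x -0.0008677461941915071 [-0.00349345 -0.00377001 -0.99998679]
[0.55602404 0.03083159 0.036     ]
[[[0.002,0.002,0.0],[0.0007,0.0062,0.0828],0.04],[[0.002,0.002,0.001],[0.0006,0.0063,0.0828],0.04],[[0.0,0.0,0.0],[0.0,0.0,0.0356],0.04],[[0.0,0.0,0.0],[0.0,0.0,0.0356],0.04],[[0.0,0.0,0.0],[0.0,0.0,0.0356],0.04]]
[[[0.0,0.0,0.0],[0.0,0.0,0.0356],0.04],[[0.0,0.0,0.0],[0.0,-0.0001,0.0356],0.04]]
7 max 0.08304149565127064 0.003
```

View pics/s3c.png

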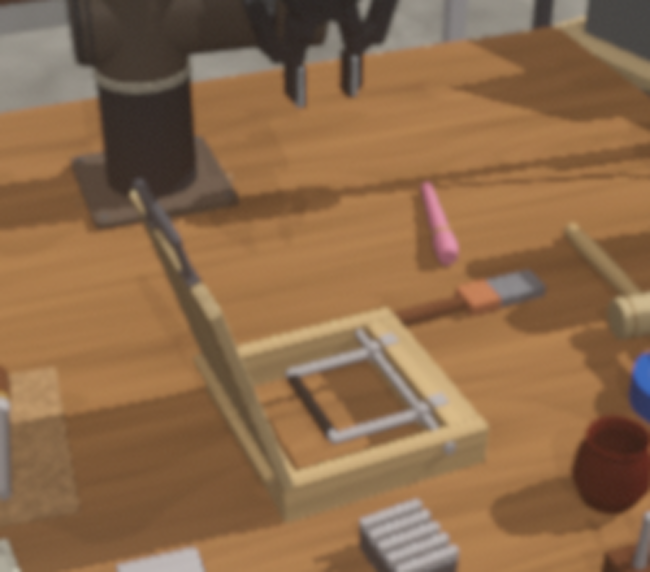

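The board stands back on its stop. The prop lies folded inside, with its dark crossbar from (292,375) to (335,437). Next I go down to the crossbar.

Emit:
drive_tool(moves=[[[0.002,0.002,0],[0.0005,0.006,0.055],0.04],[[0.002,0.002,0.001],[0.0005,0.0065,0.055],0.04],[[0,0,0],[0,0,0.055],0.04],[[0,0,0],[0,0,0.055],0.04],[[0,0,0],[0,0,0.055],0.04]])

```text
time: 13.8
eef_pos: [0.5561, 0.0283, 0.1052]
tcp_rot: [0.999, 0.034, 0.0, 0.0]
contact_force: [0.6, -0.4, -0.4]
opening: 0.468
finger_force: 0.0
```

Emit:
drive_tool(moves=[[[0,0,0],[0,0,0.0],0.04],[[0,0,0],[0,0,0],0.04]])

```text
time: 14.05
eef_pos: [0.5574, 0.029, 0.109]
tcp_rot: [0.999, 0.034, 0.001, 0.0]
contact_force: [0.0, 0.3, 1.2]
opening: 0.466
finger_force: 0.0
```

Run:
```python
from h import *
ang()
c=cam('scene');u=proj(c,prop(0));print((u-[220,110])*2.6)
plan([(prop(0)+[0,0,.002],YW,0,3,.04)])
```

```text
14.05 [0.5574 0.029  0.109 ] 0.466 [0.  0.3 1.2]
r 0.08632529185503944 th 0.7288967342436226 x 0.0012808971330654283 [ 2.89891381e-03 -4.66361569e-04 -9.99995689e-01]
[[308.38443041 403.48830533]]
[[[0.0,-0.002,-0.001],[-0.0008,-0.0007,0.024],0.04],[[0.001,-0.002,-0.001],[-0.0008,-0.0007,0.0241],0.04],[[0.0,-0.001,-0.002],[-0.0007,-0.0006,0.024],0.04]]
3 max 0.02412343259156955 0.0024494897427831783
```

Emit:
drive_tool(moves=[[[0,-0.002,-0.001],[-0.001,-0.0005,0.024],0.04],[[0,-0.002,-0.001],[-0.001,-0.0005,0.024],0.04],[[0,-0.001,-0.001],[-0.0005,-0.0005,0.024],0.04],[[0,0,0],[0,0,0],0.0],[[0,0,0],[0,0,0],0.0]], grip_force=30)

```text
time: 14.72
eef_pos: [0.5546, 0.0319, 0.0374]
tcp_rot: [0.999, 0.036, -0.001, -0.001]
contact_force: [0.1, 4.1, -2.3]
opening: 0.154
finger_force: 29.6
```

Emit:
drive_tool(moves=[[[0,0,0],[0,0,0],0.0],[[0,0,0],[0,0,0],0.0]])

```text
time: 14.98
eef_pos: [0.5546, 0.0319, 0.0372]
tcp_rot: [0.999, 0.036, -0.001, -0.0]
contact_force: [-0.1, 6.0, 4.0]
opening: 0.153
finger_force: 30.1
```

Run:
```python
from h import *
ang()
arc(0,1.85,14,prop)
```

```text
14.975 [0.5546 0.0319 0.0372] 0.153 [-0.1  6.   4. ]
r 0.06738468327737118 th -0.21421192566005226 x -0.0013313594624225769 [-1.63385923e-03  6.47537914e-04 -9.99998456e-01]
-0.0008 -0.0125
-0.0025 -0.0123
-0.0041 -0.0119
-0.0056 -0.0112
-0.007 -0.0104
-0.0083 -0.0094
-0.0095 -0.0082
-0.0105 -0.0069
-0.0113 -0.0054
-0.0119 -0.0039
-0.0123 -0.0023
-0.0125 -0.0006
-0.0125 0.001
-0.0123 0.0027
```

Emit:
drive_tool(moves=[[[0,0,0],[0,-0.002,-0.0125],0.0],[[0,0,0],[0,-0.0025,-0.0125],0.0],[[0,0,0],[0,-0.004,-0.012],0.0],[[0,0,0],[0,-0.0055,-0.011],0.0],[[0,0,0],[0,-0.007,-0.0105],0.0]])

```text
time: 15.6
eef_pos: [0.5533, 0.0496, 0.0962]
tcp_rot: [0.999, 0.037, -0.001, 0.003]
contact_force: [1.6, -9.7, 1.8]
opening: 0.143
finger_force: 29.3
```

Emit:
drive_tool(moves=[[[0,0,0],[0,-0.0085,-0.0095],0.0],[[0,0,0],[0,-0.0095,-0.008],0.0],[[0,0,0],[0,-0.0105,-0.007],0.0],[[0,0,0],[0,-0.0115,-0.0055],0.0],[[0,0,0],[0,-0.012,-0.004],0.0]])

```text
time: 16.23
eef_pos: [0.5497, 0.1018, 0.1326]
tcp_rot: [0.999, 0.036, -0.001, 0.003]
contact_force: [-2.4, -4.7, 5.6]
opening: 0.151
finger_force: 30.2
```

Emit:
drive_tool(moves=[[[0,0,0],[0,-0.0125,-0.002],0.0],[[0,0,0],[0,-0.0125,-0.0005],0.0],[[0,0,0],[0,-0.0125,0.001],0.0],[[0,0,0],[0,-0.011,0.0025],0.0],[[0,0,0],[0,0,0],0.0]])

```text
time: 16.85
eef_pos: [0.5458, 0.1529, 0.1285]
tcp_rot: [0.999, 0.036, -0.001, 0.001]
contact_force: [-0.4, -2.2, 7.6]
opening: 0.153
finger_force: 33.3
```

Run:
```python
from h import *
ang();p=ctrl.get_state()['eef_pos'];q=p-prop(np.pi/2)*[1,1,0]-[0,0,.036]
print('prop',np.hypot(q[:2]@YB,q[2]),np.pi/2+np.arctan2(q[:2]@YB,q[2]))
```

```text
16.85 [0.5458 0.1529 0.1285] 0.153 [-0.4 -2.2  7.6]
r 0.2032237540717428 th 0.3731570375764458 x -0.0014057538332485743 [-0.002695   -0.00113273 -0.99999573]
prop 0.09649797617483934 1.8591872407301229
```

Emit:
drive_tool(moves=[[[0,0,0],[0,0,0],0.035],[[0,0,0],[0,0,0],0.035],[[0,0,0],[0,0,-0.05],0.035],[[0,0,0],[0,0,-0.0625],0.035],[[0,0,0],[0,0,-0.0625],0.035]])

```text
time: 17.48
eef_pos: [0.5449, 0.1527, 0.3022]
tcp_rot: [0.999, 0.036, -0.004, -0.0]
contact_force: [-0.5, 0.3, -0.1]
opening: 0.415
finger_force: 0.0
```

Emit:
drive_tool(moves=[[[0,0,0],[0,0,-0.0625],0.035],[[0,0,0],[0,0.03,-0.03],0.03],[[0,0,0],[0,0.06,0.0],0.03],[[0,0,0],[0,0.06,0],0.03],[[0,0,0],[0,0.05,0],0.03]])

```text
time: 18.1
eef_pos: [0.5602, -0.0486, 0.3932]
tcp_rot: [0.999, 0.036, -0.003, -0.001]
contact_force: [0.6, -0.9, -0.0]
opening: 0.35
finger_force: 0.0
```

Emit:
drive_tool(moves=[[[0,0,0],[0,0.05,0],0.03],[[0,0,0],[0,0,0],0.03],[[0,0,0],[0,0,0],0.03]])

```text
time: 18.48
eef_pos: [0.564, -0.0963, 0.3933]
tcp_rot: [0.999, 0.036, -0.003, -0.001]
contact_force: [-0.4, 0.3, -0.6]
opening: 0.352
finger_force: 0.0
```

Run:
```python
from h import *
ang()
cam('scene','s4.png')
a=cv2.imread('pics/s4.png')[90:330,220:470];cv2.imwrite('pics/s4c.png',cv2.resize(a,None,fx=2.5,fy=2.5,interpolation=cv2.INTER_CUBIC))
h=bd(1.85,.255,.006);print(h)
plan([(h+[0,0,.002],YW,0,4,.03)])
```

```text
18.475 [ 0.564  -0.0963  0.3933] 0.352 [-0.4  0.3 -0.6]
r 0.3489130203653474 th 1.7271681830581946 x -0.001211941990798962 [-0.00638022  0.00124877 -0.99997887]
[ 0.56617038 -0.10984615  0.29347164]
[[[0.0,0.001,0.0],[0.0004,0.0036,0.0245],0.03],[[0.0,0.002,0.0],[0.0004,0.0036,0.0245],0.03],[[-0.001,0.001,0.0],[0.0003,0.0035,0.0245],0.03],[[0.0,0.002,0.001],[0.0003,0.0035,0.0246],0.03]]
4 max 0.024849547279578353 0.0022360679774997894
```

View pics/s4c.png

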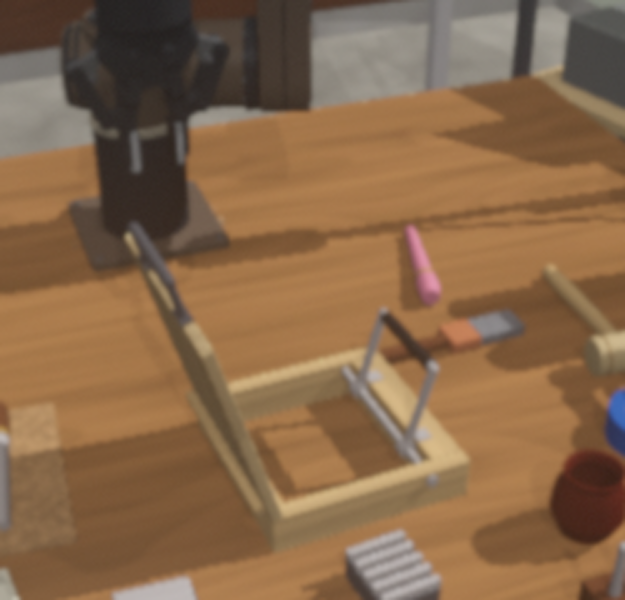

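The prop stands leaning on its stop, with its bar from (385,315) to (432,362). I'll line up in y first, then go down to the bow handle.

Emit:
drive_tool(moves=[[[0,0.003,0],[0.0005,0.01,0.02],0.03],[[0,0.003,0],[0.0005,0.004,0.03],0.03],[[0,0,0],[0.0005,0,0.025],0.03],[[0,0,0],[0,0,0.023],0.03],[[0,0,0],[0,0,0],0.03]], grip_force=40)

```text
time: 19.15
eef_pos: [0.5656, -0.1087, 0.2937]
tcp_rot: [0.999, 0.037, -0.002, -0.001]
contact_force: [-0.4, 0.9, 0.8]
opening: 0.35
finger_force: 0.0
```

Emit:
drive_tool(moves=[[[0,0,0],[0,0,0.0],0.0],[[0,0,0],[0,0,0],0.0],[[0,0,0],[0,0,0],0.0]])

```text
time: 19.52
eef_pos: [0.5669, -0.1087, 0.2974]
tcp_rot: [0.999, 0.036, 0.001, -0.002]
contact_force: [1.0, 5.8, -1.0]
opening: 0.121
finger_force: 39.0
```

Run:
```python
from h import *
ang()
arc(1.85,.50,18)
```

```text
19.525 [ 0.5669 -0.1087  0.2974] 0.121 [ 1.   5.8 -1. ]
r 0.25848575290652304 th 1.8414311924451596 x 0.000832661816756738 [ 0.00241136  0.00372773 -0.99999014]
-0.0185 -0.005
-0.0188 -0.0036
-0.019 -0.0022
-0.0191 -0.0008
-0.0191 0.0007
-0.019 0.0021
-0.0188 0.0035
-0.0185 0.0049
-0.0181 0.0063
-0.0175 0.0076
-0.0169 0.0089
-0.0162 0.0102
-0.0154 0.0113
-0.0145 0.0125
-0.0135 0.0135
-0.0125 0.0145
-0.0114 0.0154
-0.0102 0.0162
```

Emit:
drive_tool(moves=[[[0,0,0],[0,-0.0185,-0.005],0.0],[[0,0,0],[0,-0.019,-0.0035],0.0],[[0,0,0],[0,-0.019,-0.002],0.0],[[0,0,0],[0,-0.019,-0.001],0.0],[[0,0,0],[0,-0.019,0.0005],0.0]])

```text
time: 20.15
eef_pos: [0.56, -0.0149, 0.3085]
tcp_rot: [0.999, 0.036, 0.002, 0.0]
contact_force: [0.2, -2.0, 3.6]
opening: 0.124
finger_force: 40.9
```

Emit:
drive_tool(moves=[[[0,0,0],[0,-0.019,0.002],0.0],[[0,0,0],[0,-0.019,0.0035],0.0],[[0,0,0],[0,-0.0185,0.005],0.0],[[0,0,0],[0,-0.018,0.0065],0.0],[[0,0,0],[0,-0.0175,0.0075],0.0]])

```text
time: 20.78
eef_pos: [0.5531, 0.0769, 0.2819]
tcp_rot: [0.999, 0.036, 0.001, -0.0]
contact_force: [1.1, 1.6, 3.2]
opening: 0.121
finger_force: 43.0
```

Emit:
drive_tool(moves=[[[0,0,0],[0,-0.017,0.009],0.0],[[0,0,0],[0,-0.016,0.01],0.0],[[0,0,0],[0,-0.0155,0.0115],0.0],[[0,0,0],[0,0,0],0.0]])

```text
time: 21.28
eef_pos: [0.5495, 0.1253, 0.2503]
tcp_rot: [0.999, 0.036, 0.0, -0.001]
contact_force: [1.3, 1.0, 1.3]
opening: 0.119
finger_force: 44.1
```

Run:
```python
from h import *
ang()
arc(.875,.5,6)
```

```text
21.275 [0.5495 0.1253 0.2503] 0.119 [1.3 1.  1.3]
r 0.2561711689589213 th 0.8742387437733452 x 0.00028031137077044125 [ 1.23145694e-04  1.21457737e-03 -9.99999255e-01]
-0.0122 0.0103
-0.0115 0.0111
-0.0108 0.0117
-0.01 0.0124
-0.0092 0.013
-0.0084 0.0135
```

Emit:
drive_tool(moves=[[[0,0,0],[0,-0.012,0.0105],0.0],[[0,0,0],[0,-0.0115,0.011],0.0],[[0,0,0],[0,-0.011,0.0115],0.0],[[0,0,0],[0,-0.01,0.0125],0.0],[[0,0,0],[0,-0.009,0.013],0.0]])

```text
time: 21.9
eef_pos: [0.5456, 0.1776, 0.1922]
tcp_rot: [0.999, 0.036, -0.0, 0.0]
contact_force: [-0.3, -0.6, -0.5]
opening: 0.125
finger_force: 45.7
```

Emit:
drive_tool(moves=[[[0,0,0],[0,-0.0045,0.007],0.0],[[0,0,0],[0,-0.002,0.004],0.0],[[0,0,0],[0,0,0],0.0]])

```text
time: 22.28
eef_pos: [0.5452, 0.1838, 0.1823]
tcp_rot: [0.999, 0.036, -0.0, -0.0]
contact_force: [-1.1, 0.7, -0.4]
opening: 0.123
finger_force: 46.1
```

```bash
python3 -c "
from h import *
ang()"
```

```text
22.275 [0.5452 0.1838 0.1823] 0.123 [-1.1  0.7 -0.4]
r 0.255284358317906 th 0.5210803768174239 x 0.00019042894749613336 [-2.50074701e-04  7.33854088e-04 -9.99999699e-01]
```

Emit:
drive_tool(moves=[[[0,0,0],[0,-0.0025,0.0045],0.0],[[0,0,0],[0,-0.0025,0.0045],0.0],[[0,0,0],[0,-0.002,0.004],0.0],[[0,0,0],[0,-0.0015,0.003],0.0],[[0,0,0],[0,0,0],0.0]])

```text
time: 22.9
eef_pos: [0.5446, 0.1926, 0.1663]
tcp_rot: [0.999, 0.036, 0.0, -0.001]
contact_force: [-3.3, 3.8, 0.7]
opening: 0.121
finger_force: 46.6
```

Emit:
drive_tool(moves=[[[0,0,0],[0,-0.001,0.002],0.0],[[0,0,0],[0,-0.001,0.002],0.0],[[0,0,0],[0,0,0],0.0]])

```text
time: 23.28
eef_pos: [0.5445, 0.1945, 0.1625]
tcp_rot: [0.999, 0.036, 0.0, -0.0]
contact_force: [-3.8, 3.6, 1.8]
opening: 0.122
finger_force: 46.7
```

```bash
python3 -c "
from h import *
ang()"
```

```text
23.275 [0.5445 0.1945 0.1625] 0.122 [-3.8  3.6  1.8]
r 0.25521538438331054 th 0.43312205783141394 x 0.0002560663922430858 [ 1.51638235e-04  8.55946139e-04 -9.99999622e-01]
```

Emit:
drive_tool(moves=[[[0,0,0],[0,-0.0005,0.0015],0.0],[[0,0,0],[0,0,0],0.0],[[0,0,0],[0,0,0],0.025],[[0,0,0],[0,0,0],0.025],[[0,0,0],[0,0,-0.015],0.025]])

```text
time: 23.9
eef_pos: [0.5443, 0.1939, 0.1753]
tcp_rot: [0.999, 0.036, -0.001, 0.0]
contact_force: [0.2, 0.1, 0.5]
opening: 0.292
finger_force: 0.0
```

Emit:
drive_tool(moves=[[[0,0,0],[0,0,-0.05],0.03],[[0,0,0],[0,0.01,-0.06],0.05],[[0,0,0],[0,0.0625,0.0],0.05],[[0,0,0],[0,0.0625,0],0.05],[[0,0,0],[0,0.0625,0],0.05]])

```text
time: 24.52
eef_pos: [0.5591, -0.0045, 0.2881]
tcp_rot: [0.999, 0.036, 0.002, 0.001]
contact_force: [0.5, 1.1, 0.6]
opening: 0.585
finger_force: 0.0
```

Emit:
drive_tool(moves=[[[0,0,0],[0,0.0625,0],0.05],[[0,0,0],[0,0.0625,0.0],0.05],[[0,0,0],[0,0.0625,0.0],0.05],[[0,0,0],[0,0.05,0],0.05],[[0,0,0],[0,0,0],0.05]])

```text
time: 25.15
eef_pos: [0.5756, -0.2433, 0.2871]
tcp_rot: [0.999, 0.033, 0.001, 0.001]
contact_force: [-0.2, 0.5, 1.1]
opening: 0.584
finger_force: 0.0
```

Run:
```python
from h import *
ang()
cam('top','t5.png')
a=cv2.imread('pics/t5.png')[170:310,240:460]
cv2.imwrite('pics/t5c.png',cv2.resize(a,None,fx=3.6,fy=3.6,interpolation=cv2.INTER_CUBIC))
```

```text
25.15 [ 0.5756 -0.2433  0.2871] 0.584 [-0.2  0.5  1.1]
r 0.31660790377448617 th 2.2717111545592794 x -0.0001561912602885006 [ 0.00221265 -0.00155966 -0.99999634]
```

View pics/t5c.png

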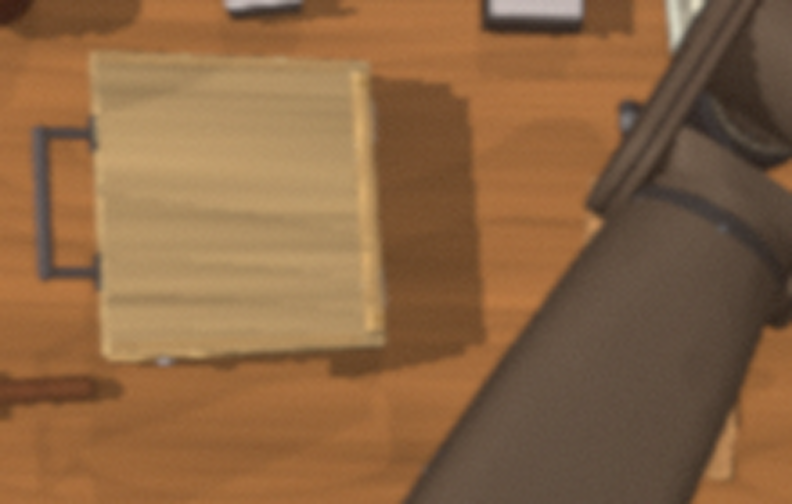

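The board rests on the prop, with the bow bar at (43,203). Next I measure the mandrel on the pad from t2 and return to it.

Run:
```python
from h import *
c=cam('top')
P=lambda u,v,z: onz(c,((u+.5)/3.6-.5+240,(v+.5)/3.6-.5+170),z)
print((proj(c,[bd(.43,.255,.006)])-[240,170])*3.6)
a,b=P(654,452,.018),P(674,222,.012);d=(b-a);n=np.linalg.norm(d);g=a+d/n*.105;y=np.arctan2(d[1],d[0]);print(a,b,n,g,y)
g=np.r_[g[:2],.11]
plan([(g,y,0,4,.045)])
```

```text
[[ 43.26222656 201.31938015]]
[ 0.37490406 -0.26224374  0.018     ] [ 0.55602802 -0.27837681  0.012     ] 0.18194000102054747 [ 0.47943311 -0.27155435  0.01453732] -0.08883757475294807
[[[0.0,0.0,0.04],[-0.0247,0.0062,0.0442],0.045],[[0.0,-0.001,0.04],[-0.0244,0.0072,0.0442],0.045],[[0.0,0.0,0.04],[-0.0241,0.0082,0.0442],0.045],[[0.0,-0.001,0.039],[-0.0237,0.0091,0.0442],0.045]]
4 max 0.051011469298580296 0.040012498047485114
```

Emit:
drive_tool(moves=[[[0,0,0.04],[-0.0245,0.006,0.044],0.045],[[0,0,0.04],[-0.0245,0.007,0.044],0.045],[[0,0,0.04],[-0.024,0.008,0.044],0.045],[[0,0,0.039],[-0.0235,0.009,0.044],0.045],[[0,0,0],[0,0,0],0.045]], grip_force=60)

```text
time: 25.88
eef_pos: [0.4769, -0.2674, 0.1065]
tcp_rot: [0.999, -0.043, -0.003, -0.003]
contact_force: [1.0, -0.3, 0.7]
opening: 0.525
finger_force: 0.0
```

Emit:
drive_tool(moves=[[[0,0,0],[0,0,0],0.045]])

```text
time: 26.0
eef_pos: [0.4816, -0.2705, 0.1122]
tcp_rot: [0.999, -0.043, 0.002, 0.001]
contact_force: [0.5, -0.1, 0.7]
opening: 0.528
finger_force: 0.0
```

Run:
```python
from h import *
ang()
plan([((.4794,-.2712,.027),-.089,0,4,.04)])
```

```text
26.0 [ 0.4816 -0.2705  0.1122] 0.528 [ 0.5 -0.1  0.7]
r 0.2384354243938237 th 2.8539586344764727 x -0.09587563533983617 [ 0.00419707 -0.00197994 -0.99998923]
[[[0.0,-0.001,0.001],[-0.0006,0.0002,0.0213],0.04],[[0.001,-0.001,0.001],[-0.0006,0.0002,0.0213],0.04],[[0.0,-0.001,0.001],[-0.0006,0.0002,0.0213],0.04],[[0.001,-0.001,0.0],[-0.0006,0.0002,0.0213],0.04]]
4 max 0.02130938760265062 0.0017320508075688774
```

Emit:
drive_tool(moves=[[[0,-0.001,0],[-0.0005,0,0.021],0.04],[[0,-0.001,0],[-0.0005,0,0.021],0.04],[[0,0,0],[-0.0005,0,0.021],0.04],[[0,0,0],[-0.0005,0,0.021],0.04],[[0,0,0],[0,0,0],0.04]])

```text
time: 26.62
eef_pos: [0.4793, -0.2702, 0.027]
tcp_rot: [0.999, -0.043, 0.0, 0.0]
contact_force: [0.4, 0.6, -0.1]
opening: 0.468
finger_force: 0.0
```

Emit:
drive_tool(moves=[[[0,0,0],[0,0,0],0.005],[[0,0,0],[0,0,0],0.005],[[0,0,0],[0,0,0],0.005],[[0,0,0],[0,0,0],0.005]])

```text
time: 27.12
eef_pos: [0.4798, -0.2714, 0.0286]
tcp_rot: [0.999, -0.044, 0.002, 0.001]
contact_force: [-0.1, 0.4, 6.8]
opening: 0.193
finger_force: 58.9
```

Emit:
drive_tool(moves=[[[0,0,0],[0,0,-0.03],0.005],[[0,0,0],[0,0,-0.06],0.005],[[0,0,0],[0,0,-0.06],0.005],[[0,0,0],[0,0,-0.03],0.005],[[0,0,0],[0,0,0],0.005]])

```text
time: 27.75
eef_pos: [0.4791, -0.2713, 0.2091]
tcp_rot: [0.999, -0.044, 0.002, 0.002]
contact_force: [-0.4, -0.5, -2.8]
opening: 0.197
finger_force: 59.5
```

Run:
```python
from h import *
ang()
T=.43;x=.006;N=bd(T,0,1)-bd(T,0,0);print(N)
pl=bd(T,.046,.012+.011+.012+.004,x)   # axis 4 mm above rest
for s in(1,-1): print((RT(YW,s*T)).apply([0,0,1]))
s=1 if RT(YW,T).apply([0,0,1])@N<-.99 else -1;print(s)
plan([(pl+[0,0,.11],YW,s*T,7,.005),(pl+N*.03,YW,s*T,3,.005)])
```

```text
27.75 [ 0.4791 -0.2713  0.2091] 0.197 [-0.4 -0.5 -2.8]
r 0.28035929376848506 th 2.51462680472171 x -0.09846628293412138 [ 0.00413687 -0.00404642 -0.99998326]
[ 0.02998877 -0.41579074  0.90896575]
[-0.02998877  0.41579074 -0.90896575]
[ 0.02998877 -0.41579074 -0.90896575]
1
[[[0.062,-0.005,-0.022],[0.0089,-0.0385,-0.0009],0.005],[[0.062,-0.006,-0.022],[0.0098,-0.0383,0.0014],0.005],[[0.062,-0.005,-0.022],[0.0106,-0.0379,0.0038],0.005],[[0.062,-0.006,-0.022],[0.0115,-0.0374,0.006],0.005],[[0.062,-0.006,-0.023],[0.0124,-0.0367,0.0083],0.005]]
[[[0.062,-0.005,-0.022],[0.0132,-0.0358,0.0104],0.005],[[0.061,-0.006,-0.023],[0.0141,-0.0347,0.0125],0.005],[[0.0,0.0,0.0],[0.0,0.0153,0.0233],0.005],[[0.0,0.0,0.0],[0.0,0.0153,0.0234],0.005],[[0.0,0.0,0.0],[0.0,0.0152,0.0233],0.005]]
10 max 0.039617420410723365 0.06640030120413612
```

Emit:
drive_tool(moves=[[[0.062,-0.005,-0.022],[0.009,-0.0385,-0.001],0.005],[[0.062,-0.006,-0.022],[0.01,-0.0385,0.0015],0.005],[[0.062,-0.005,-0.022],[0.0105,-0.038,0.004],0.005],[[0.062,-0.006,-0.022],[0.0115,-0.0375,0.006],0.005],[[0.062,-0.006,-0.023],[0.0125,-0.0365,0.0085],0.005]])

```text
time: 28.38
eef_pos: [0.5384, -0.0804, 0.2067]
tcp_rot: [0.988, 0.012, -0.01, -0.157]
contact_force: [0.8, 0.0, -3.1]
opening: 0.198
finger_force: 59.5
```

Emit:
drive_tool(moves=[[[0.062,-0.005,-0.022],[0.013,-0.036,0.0105],0.005],[[0.061,-0.006,-0.023],[0.014,-0.0345,0.0125],0.005],[[0,0,0],[0,0.015,0.0235],0.005],[[0,0,0],[0,0,0],0.005],[[0,0,0],[0,0,0],0.005]])

```text
time: 29.0
eef_pos: [0.5633, -0.0107, 0.1831]
tcp_rot: [0.976, 0.034, -0.011, -0.216]
contact_force: [-0.3, 0.4, -2.6]
opening: 0.196
finger_force: 59.6
```

Run:
```python
from h import *
s=ctrl.get_state();print(s['eef_pos'],s['qpos'],s['contact_force'])
T=.43;x=.006;N=bd(T,0,1)-bd(T,0,0)
pl=bd(T,.046,.012+.011+.012+.004,x)
plan([(pl+N*.02,YW,T,3,.005),(pl,YW,T,2,.005)])
cam('scene','s6.png')
a=cv2.imread('pics/s6.png')[140:330,220:440];cv2.imwrite('pics/s6c.png',cv2.resize(a,None,fx=3,fy=3,interpolation=cv2.INTER_CUBIC))
```

```text
[ 0.56329541 -0.01066347  0.18307939] [-0.36142025  0.17057154  1.88130471  0.40432125  1.31055345  0.99011923] [-0.31819047  0.40136977 -2.62075801]
[[[-0.002,0.002,-0.001],[0.0007,0.0102,0.0174],0.005],[[-0.002,0.002,-0.001],[0.0007,0.0102,0.0174],0.005],[[-0.001,0.002,-0.001],[0.0006,0.0102,0.0174],0.005],[[0.0,0.0,0.0],[0.0,0.0,0.01],0.005],[[0.0,0.0,0.0],[0.0,0.0001,0.01],0.005]]
5 max 0.020181427105138032 0.003
```

View pics/s6c.png

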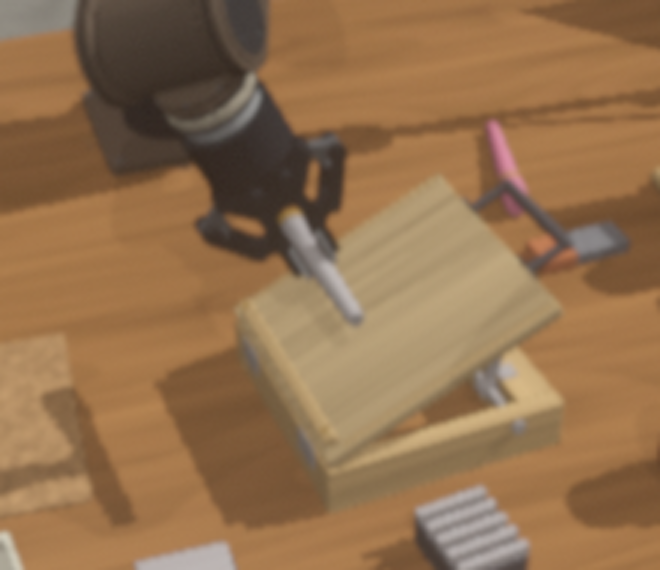

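The mandrel hangs parallel to the ledge over the slope, tip at (350,310), handle towards the robot. Next I lower it.

Emit:
drive_tool(moves=[[[-0.002,0.002,-0.001],[0.0005,0.01,0.0175],0.005],[[-0.002,0.002,-0.001],[0.0005,0.01,0.0175],0.005],[[-0.001,0.002,-0.001],[0.0005,0.01,0.0175],0.005],[[0,0,0],[0,0,0.01],0.005],[[0,0,0],[0,0,0.006],0.005]])

```text
time: 29.68
eef_pos: [0.5648, -0.0087, 0.1083]
tcp_rot: [0.976, 0.035, -0.008, -0.213]
contact_force: [0.0, 0.2, -2.5]
opening: 0.195
finger_force: 59.6
```

Emit:
drive_tool(moves=[[[0,0,0],[0,0,0.003],0.005],[[0,0,0],[0,0,0],0.005]])

```text
time: 29.92
eef_pos: [0.5654, -0.0077, 0.107]
tcp_rot: [0.976, 0.036, -0.007, -0.213]
contact_force: [-0.6, -0.2, -1.5]
opening: 0.195
finger_force: 59.6
```

```bash
cat >> h.py <<'E'
def loc(T=.43):
    s=ctrl.get_state();q=s['eef_pos']-bd(T,0,0)
    Y=bd(T,1,0)-bd(T,0,0);N=bd(T,0,1)-bd(T,0,0)
    print(s['time'],'board xyz',q[:2]@XB,q@Y,q@N,'F',s['contact_force'],'up-slope',s['contact_force']@Y,'normal',s['contact_force']@N,s['opening'],'z.N',Ro.from_quat(s['tcp_rot']).apply([0,0,1])@N)
E
python3 -c "
from h import *
loc()"
```

```text
29.925 board xyz 0.00653357815424113 0.04725052098617694 0.04101391972371344 F [-0.64489434 -0.22542329 -1.52202313] up-slope -0.7966891774544338 normal -1.309077565864799 0.1945985936144896 z.N -0.999998143696568
```

Emit:
drive_tool(moves=[[[0,0,0],[0,0,0.003],0.005],[[0,0,0],[0,0,0.0015],0.005],[[0,0,0],[0,0,0],0.005]])

```text
time: 30.3
eef_pos: [0.5649, -0.006, 0.1025]
tcp_rot: [0.976, 0.036, -0.007, -0.213]
contact_force: [0.1, 0.0, -2.6]
opening: 0.197
finger_force: 59.6
```

```bash
python3 -c "
from h import *
loc()"
```

```text
30.3 board xyz 0.006250494994145019 0.04704757814873132 0.036230148288490825 F [ 0.05551948  0.00403787 -2.63899886] up-slope -1.100091156317091 normal -2.3987735289147993 0.1972326670120106 z.N -0.9999990423468136
```

Emit:
drive_tool(moves=[[[0,0,0],[0,0,0.002],0.005],[[0,0,0],[0,0,0],0.005]])

```text
time: 30.55
eef_pos: [0.5652, -0.0058, 0.1022]
tcp_rot: [0.976, 0.036, -0.007, -0.213]
contact_force: [-4.4, -2.7, 5.1]
opening: 0.201
finger_force: 60.5
```

Emit:
drive_tool(moves=[[[0,0,0],[0,0,0.001],0.005],[[0,0,0],[0,0,0],0.005]])

```text
time: 30.8
eef_pos: [0.5652, -0.0058, 0.1021]
tcp_rot: [0.976, 0.036, -0.007, -0.213]
contact_force: [-6.6, -4.3, 9.5]
opening: 0.195
finger_force: 60.9
```

```bash
python3 -c "
from h import *
loc()"
```

```text
30.8 board xyz 0.006474997360725633 0.0470120421334622 0.0358107366609382 F [-6.64785165 -4.25656799  9.52655504] up-slope 0.5469888328963618 normal 10.229792895544161 0.19539772953525372 z.N -0.999999280813203
```

Emit:
drive_tool(moves=[[[0,0,0],[0,0,-0.002],0.005],[[0,0,0],[0,0,0],0.022],[[0,0,0],[0,0,0],0.024],[[0,0,0],[0,0,0],0.024]])

```text
time: 31.3
eef_pos: [0.5652, -0.0056, 0.1015]
tcp_rot: [0.976, 0.036, -0.007, -0.213]
contact_force: [1.5, -1.0, -0.7]
opening: 0.281
finger_force: 0.5
```

```bash
python3 -c "
from h import *
loc()"
```

```text
31.3 board xyz 0.006552587306908851 0.04697651324388638 0.03515181492119443 F [ 1.51452819 -1.04944154 -0.71121876] up-slope -1.3469547787684353 normal -0.16470657653168516 0.2814698665202218 z.N -0.999997766805505
```

Emit:
drive_tool(moves=[[[0,0,0],[0,0,-0.003],0.024],[[0,0,0],[0,0,-0.0025],0.024],[[0,0,0],[0,0.002,0],0.024],[[0,0,0],[0,0.003,0],0.024],[[0,0,0],[0,0.003,0],0.024]])

```text
time: 31.92
eef_pos: [0.5655, -0.0153, 0.1031]
tcp_rot: [0.976, 0.036, -0.007, -0.213]
contact_force: [-0.2, -0.5, -0.4]
opening: 0.281
finger_force: 0.3
```

Emit:
drive_tool(moves=[[[0,0,0],[0,0.003,0],0.024],[[0,0,0],[0,0.003,0],0.024],[[0,0,0],[0,0.003,0],0.024],[[0,0,0],[0,0.003,0],0.024],[[0,0,0],[0,0,0],0.024]])

```text
time: 32.55
eef_pos: [0.5664, -0.0261, 0.0983]
tcp_rot: [0.976, 0.035, -0.007, -0.213]
contact_force: [-0.2, -0.0, -0.0]
opening: 0.279
finger_force: 0.0
```

```bash
python3 -c "
from h import *
loc()"
```

```text
32.55 board xyz 0.006289748670194157 0.02685637336577865 0.04076709036130574 F [-0.19522278 -0.01922235 -0.04587251] up-slope -0.023784673332693816 normal -0.03955855717475451 0.27913451449837606 z.N -0.9999990688084661
```

Emit:
drive_tool(moves=[[[0,0,0],[0,0.002,0],0.024],[[0,0,0],[0,0,0],0.026],[[0,0,0],[0,0,-0.006],0.03],[[0,0,0],[0,0,-0.02],0.035],[[0,0,0],[0,0,-0.05],0.04]])

```text
time: 33.17
eef_pos: [0.5673, -0.059, 0.1661]
tcp_rot: [0.976, 0.036, -0.009, -0.214]
contact_force: [0.4, -0.8, 0.2]
opening: 0.474
finger_force: 0.0
```

Emit:
drive_tool(moves=[[[0,0,0],[0,0,-0.06],0.04],[[-0.1,0,0],[0,0.03,-0.05],0.04],[[-0.1,0,0],[0,0.06,0],0.04],[[-0.1,0,0],[0,0.06,0],0.04],[[-0.1,0,0],[0,0.06,0],0.04]])

```text
time: 33.8
eef_pos: [0.5865, -0.3089, 0.2146]
tcp_rot: [0.999, 0.036, 0.001, -0.013]
contact_force: [0.3, -0.1, -0.3]
opening: 0.47
finger_force: 0.0
```

Emit:
drive_tool(moves=[[[0,0,0],[0,0.06,0],0.04],[[0,0,0],[0,0.03,0],0.04],[[0,0,0],[0,0,0],0.04],[[0,0,0],[0,0,0],0.04]])

```text
time: 34.3
eef_pos: [0.5931, -0.3961, 0.2115]
tcp_rot: [0.999, 0.036, 0.001, -0.015]
contact_force: [-0.2, 0.9, 2.0]
opening: 0.472
finger_force: 0.0
```

Run:
```python
from h import *
ang()
cam('top','t7.png');cam('scene','s7.png')
a=cv2.resize(cv2.imread('pics/t7.png')[170:310,240:360],None,fx=3.3,fy=3.3,interpolation=cv2.INTER_CUBIC)
b=cv2.resize(cv2.imread('pics/s7.png')[200:340,280:420],None,fx=2.8,fy=3.3,interpolation=cv2.INTER_CUBIC)
cv2.imwrite('pics/f7.png',np.hstack([a,b]))
```

```text
34.3 [ 0.5931 -0.3961  0.2115] 0.472 [-0.2  0.9  2. ]
r 0.39773062093094186 th 2.7000153718114204 x 0.00623944727141735 [ 5.89953331e-05  2.95884498e-02 -9.99562164e-01]
```

View pics/f7.png

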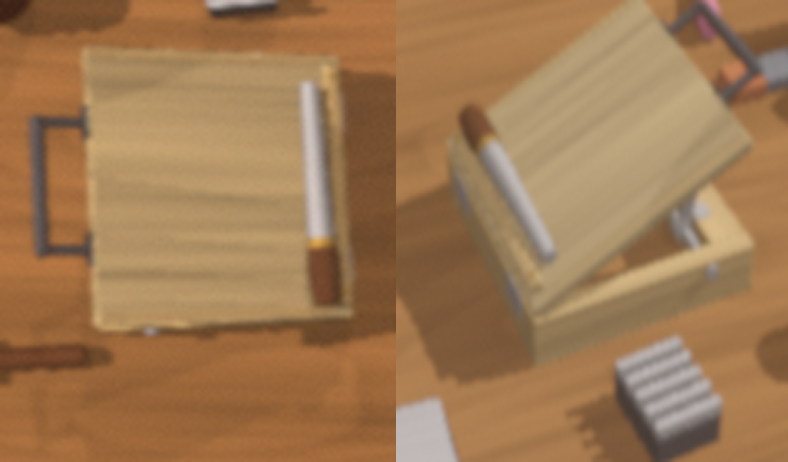

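The mandrel lies by the ledge, tip at (309,85), butt at (325,300), handle towards the robot. I'll check its contact with the ledge numerically and that nothing is still moving.

Run:
```python
from h import *
c=cam('top');T=.43
old=cv2.imread('pics/t7.png')[190:290,290:350].astype(int)
print('diff',np.abs(c['image'][190:290,290:350,::-1].astype(int)-old).max(axis=2).__gt__(25).sum())
f=lambda X:((proj(c,X)-[240,170]+.5)*3.3-.5).round(1)
print('ledge foot',f([bd(T,.012,.012,.1),bd(T,.012,.012,-.1)]), 'ledge top edge',f([bd(T,.012,.023,.1),bd(T,.012,.023,-.1)]))
print('ideal tip,grip,butt',f([bd(T,.019,.019,.08+.006),bd(T,.0225,.0225,.006),bd(T,.026,.026,-.099)]))
Y=bd(T,1,0)-bd(T,0,0);N=bd(T,0,1)-bd(T,0,0)
for uv,h in(((309,85),.007),((320,235),.0115),((325,300),.014)):
    o,d=ray(c,((uv[0]+.5)/3.3-.5+240,(uv[1]+.5)/3.3-.5+170));o=o-bd(T,0,.012+h);q=o-d*(o@N)/(d@N);print(q[:2]@XB,q@Y)
```

```text
diff 0
ledge foot [[321.8  67. ]
 [334.9 305.7]] ledge top edge [[327.4  64.2]
 [340.7 304.9]]
ideal tip,grip,butt [[318.7  81.6]
 [321.9 176.5]
 [326.8 303.9]]
0.08284053011022285 0.028020262074213664
-0.04237761655775581 0.0275538904363109
-0.09580942387418087 0.027413752040051007
```

```bash
python3 -c "
from h import *
print(ctrl.sign_off())"
```

```text
the job is handed in; nothing more can be done
None
```

The job is handed in at about 34 s: the board rests on the raised prop and the mandrel lies still along the ledge, about midway, handle towards the robot. Its handle end is against the ledge and its tip sits about 9 mm off, by my camera estimate, which I left as it settled.

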